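# Shim and hold a ferrite tile while its pad grips

### The job

The middle ferrite tile in the aluminium tray rides proud on its springy adhesive pad. Take the orange spacer from its blue stand and slide it upright, right down to the tray floor and about midway along, into the joint beside the middle tile that is wide enough for it (never force it against the narrow one), and let it go there. Then press the middle tile down with the fingertips, firmly but without ramming it, until it is flush with its neighbours, and finish while still holding it pressed; leave the spacer in place and the pot, the steel tube and the screwdriver where they are.

Things in the scene. Friction and masses are not known exactly. Their poses are not given: they have to be found in the camera images.
- tray: Fixed aluminium tray with a white floor, 96 x 238 mm, rim 20 mm high (7 mm thick at the ends). Origin: centre of underside, on the table; inside floor 8 mm above it. Three tiles in a row along its y axis; the joints between them run along its x, 80 mm long, open from above to the floor. One joint beside the middle tile is 13.5 mm wide, the other 6 mm; which side varies.
- tile (a joint): Travel of the middle tile (grey-blue, 80 x 80 x 18 mm, centred on the tray): 0 = as found, top 5 mm proud of its neighbours (31 mm above the tray's underside); 0.005 m = flush (26 mm above it), on a hard stop. Moves straight up and down only, springs back when let go; about 3 N starts it, 13 N holds it flush.
- tile_top (a point): Centre of the middle tile's upper face; z up, moves with the tile.
- tile_cut: Fixed near-black outer tile, cut short: 80 mm (tray x) x 50 mm (tray y) x 18 mm high. Origin: centre of underside, 78.5 mm from the tray's origin along the tray's +y or -y. The joint between it and the middle tile is the wide one, centre line 46.75 mm from the tray's origin; the slot behind it, at the end rim, is 7.5 mm, too narrow.
- tile_full: Fixed outer tile, near-black, 80 mm (tray x) x 65 mm (tray y) x 18 mm high, glued to the tray floor on the other side. Origin: centre of its underside, 78.5 mm along the tray's y from the tray's origin. The joint between it and the middle tile is only 6 mm wide.
- stand: Fixed blue stand, 80 x 50 x 22 mm; origin: centre of its underside, on the table. A slot 52 mm (its x) x 14 mm (its y), floor 4 mm above the table, holds the spacer upright.
- spacer: Loose orange plastic plate standing in the stand's slot: 44 mm long (its x) x 10 mm thick (its y) x 68 mm tall (its z), 40 g, lower edge chamfered to 6 mm over the lowest 5 mm. Origin: centre of underside. Grip it across its 10 mm thickness near the top: when seated, all above 23 mm from its underside stays clear of the tiles.
- pot: Grey pot with white lid, 60 mm across, 75 mm high, bystander; origin: centre of its underside.
- tube: Short steel tube standing on end, 48 mm across, 60 mm high, bystander; origin: centre of its underside.
- driver: Screwdriver with red handle, 190 mm long, lying on the table, bystander; origin: about its middle, on the table.
Not all that is in view belongs to the job. What is meant by the spacer is not green, and is the smaller of those in its own colour.

How it is judged:
By the outcome, as a careful person would: the job done as asked, in the order asked, and still so for the second after the job is handed in, while the arm keeps its last pose, push and grip.
It also fails if it takes over 40 s, if anything falls off the work surface, if the arm or the gripper's body presses on something with over 40 N, if the wrist force passes 120 N, or if a joint passes its speed limit or range.

### The arm

A 6-joint arm with a two-finger parallel gripper is mounted at the origin on the work surface. World frame = base frame: x ahead of the robot, y to its left, z up, the work surface at z = 0. Lengths are in m, angles in rad, forces in N, time in s.
With the tool pointing down it reaches from about 0.325 to 0.775 m from the base axis. Payload 5.5 kg.
Tool frame: the origin (TCP) lies midway between the tips of the shut fingers; the grasp point (between the pads) lies 19 mm behind it; z points along the fingers, y is the line along which they close (so a half turn about z gives the same grasp; the last joint's range is limited). The gripper opens to 88 mm and grips with 3 to 60 N. Pads are 20 mm wide; open, the fingers measure 115 mm over their backs; the gripper's body (75 mm by 178 mm) begins 61 mm behind the grasp point.
Start: joints at [1.064, 0.091, 1.231, -0, 1.82, -0.057], TCP at [0.261, 0.54, 0.223] pointing down, gripper open.
Joint ranges: [-2.87, 2.87], [-0.86, 2.18], [0.17, 2.46], [-1.51, 4.65], [0.06, 2.69], [-2.65, 2.65]. Speed limits (rad/s): [2.57, 2.57, 3.01, 3.14, 3.14, 3.14].

### API

Orientations are given as a unit quaternion [w, x, y, z].
In Python, from bench import monitor, imaging, manip, outline_of gives the robot as it stands. The module is installed in compiled form; this text tells all that it offers.
- The arm moves only by the tool arm_command, never from a script. Its argument "moves" is a list of rows, each a list of 3 entries, a list of its own where there are three numbers: the shift along the tool's x, y, z in mm, then the turn, a rotation vector about the tool's x, y, z in rad, then the closure in counts, from 0 (fully open) to 255 (shut). A call has exactly 8 rows; each row is the pose to reach, as a shift and turn from the pose commanded when the call began, along the tool's axes at that moment; what a row does not reach only later rows make up. A row lasts 1/10 s, in which the tool goes at most 50 mm and 8.59 degrees, less where a joint would pass 70% of its speed; a pose out of reach is approached as far as the arm can. A call with a gripper value outside its range is refused whole. The fingers move at their own pace and stop on an object; the grip force is fixed at half the most. Time passes only in rows, so rows that repeat a pose let the fingers close, or fill a call up. It gives the time, the measured TCP pose, the force, the opening and the grip force at its end, in the units of the state.
- monitor.observe(): the state, without advancing time (a new reading comes with each control period).
- imaging.grab_frame(name): name is "scene" or "top"; returns the picture (400x640x3 uint8, red, green, blue); there is no depth.
- imaging.calibration(name): a dict with "mtx" (3x3 intrinsics, pixels), "k1" (the pictures are not rectified: a ray, as slopes to the right and down, at radius r is drawn at 1 + k1 r^2 times it, then the intrinsics apply), "rvec" (rotation vector, rad) and "tvec" (3), from world to camera coordinates, as OpenCV has them. Camera axes: x right, y down, z forward; pixel columns grow to the right and rows downward; lengths in m; the calibration is good to about 2 mm. A picture is of the moment at which its call begins. calibration takes no time and is no camera call.
- manip.job_done(): hands the job in; it is judged then, once.
Trained networks look in the newest picture that a camera, given by its name, has taken for a name from the list of things; names that differ only in an ending like _2 or _b are one class to them, and where a whole thing is asked for, a point or a joint stands for the part that bears it (a point fixed in the world has none). Each returns a list of dicts, best first, with "score" (0 to 1); they miss things now and then, are a little off and sometimes report something else, mostly with a low value. They report only what shows in the picture. A call takes as long as a camera call. They do not tell look-alikes from the thing itself.
- outline_of(target, camera): "pixels" (400x640 bool, what is visible of it) and "bbox" ([left, top, right, bottom] in pixels, round what is visible of it).
The state is a dict: "t": time; "joint_positions": joint angles; "qd": joint speeds; "effort": joint torques, N m; "eef_pos": TCP position; "tool_rot": TCP orientation; "wrist_force": force on the tool from outside, world axes, zero at the start; "moment": the same for the moment, N m; "width": finger opening in m; "gripper_force": force on a finger pad.
Only numpy, scipy, OpenCV 4.12 (cv2) and the standard library are available. Lean on these libraries where they do the work, as an engineer would, in place of code of your own. Each camera call takes 0.05 s, during which the arm holds its last target. There are 200 camera calls.

## Working session

There is one attempt and no reset: what is moved stays moved. The work goes in short steps, Python scripts to look and compute and a tool call to move; the robot and the scene stay as the last step left them, time stands still between calls to the robot, and variables do not carry over. Pictures are saved under pics/ and viewed, at most 10 in all, crops included, and the job is handed in when it is done.

Besides the shell and the picture viewer there is one more tool, called after "Call:" as name(argument=value, ...) on one line, values as JSON. arm_command: Moves the arm, as the interface text tells. Its arguments: {"type":"object","properties":{"moves":{"type":"array","items":{"type":"array"}}},"required":["moves"]}

```bash
mkdir -p pics; cat > h.py <<'E'
import numpy as np, cv2
from bench import monitor, imaging, manip, outline_of
from scipy.spatial.transform import Rotation as R
def ray(cam,px):
    c=imaging.calibration(cam); K=np.array(c["mtx"]); k1=c["k1"]
    px=np.atleast_2d(np.array(px,float))
    d=np.stack([(px[:,0]-K[0,2])/K[0,0],(px[:,1]-K[1,2])/K[1,1]],1); u=d.copy()
    for _ in range(30): u=d/(1+k1*(u**2).sum(1,keepdims=True))
    Rm=R.from_rotvec(np.ravel(c["rvec"])).as_matrix(); t=np.ravel(c["tvec"])
    o=-Rm.T@t; v=np.c_[u,np.ones(len(u))]@Rm
    return o,v
def onz(cam,px,z):
    o,v=ray(cam,px); return o+v*((z-o[2])/v[:,2])[:,None]
def proj(cam,P):
    c=imaging.calibration(cam); K=np.array(c["mtx"]); Rm=R.from_rotvec(np.ravel(c["rvec"])).as_matrix()
    q=np.atleast_2d(P)@Rm.T+np.ravel(c["tvec"]); u=q[:,:2]/q[:,2:]; u=u*(1+c["k1"]*(u**2).sum(1,keepdims=True))
    return u*[K[0,0],K[1,1]]+K[:2,2]
def save(cam,name,crop=None,s=1):
    im=imaging.grab_frame(cam); 
    a=im if crop is None else im[crop[1]:crop[3],crop[0]:crop[2]]
    cv2.imwrite("pics/"+name,cv2.resize(a,None,fx=s,fy=s,interpolation=cv2.INTER_CUBIC)[:,:,::-1]); return im
E
python3 - <<'E'
from h import *
for cam in("top","scene"):
    im=save(cam,cam+"0.png",None,1.25); np.save(cam+"0.npy",im)
    print(cam, ray(cam,[320,200]))
    for n in("tray","tile","tile_cut","tile_full","stand","spacer","pot","tube","driver"):
        for r in outline_of(n,cam)[:4]:
            p=r["pixels"]; 
            if p.sum()<5: continue
            rc=cv2.minAreaRect(np.argwhere(p)[:,::-1].astype(np.float32))
            print(n,round(r["score"],2),np.round(r["bbox"]),p.sum(),np.round(rc[0],1),np.round(rc[1],1),round(rc[2],1))
s=monitor.observe();print(s)
E
```

```text
top (array([ 0.39784541, -0.04115563,  1.03915703]), array([[ 0.14666102, -0.01452391, -0.98940168]]))
tray 0.79 [254. 171. 344. 233.] 1662 [298.7 203.6] [35.8 87.5] 68.2
tile 0.78 [279. 185. 320. 222.] 848 [298.9 202.6] [30.5 29.3] 66.8
tile_cut 0.6 [308. 173. 337. 210.] 525 [325.6 192.1] [29.5 18.5] 66.5
tile_cut 0.42 [265.  98. 289. 128.] 457 [276.5 112.4] [27.6 19.2] 76.0
tile_full 0.72 [182. 231. 203. 249.] 145 [192.8 241.6] [19.2  8.2] 53.1
tile_full 0.67 [255. 194. 288. 231.] 742 [271.3 213.5] [31.1 24.8] 66.8
stand 0.62 [182. 225. 215. 265.] 530 [196.4 242. ] [31.2 21. ] 53.1
spacer 0.73 [147. 258. 172. 282.] 185 [157.6 268.6] [19.6 11.4] 54.5
spacer 0.72 [183. 285. 218. 291.] 238 [200.1 287. ] [ 7.5 32.2] 86.8
spacer 0.62 [184. 234. 203. 250.] 138 [193.2 241.8] [18.3  8.3] 56.3
pot 0.8 [265.  98. 291. 126.] 435 [276.9 112.9] [27.4 18.7] 76.0
pot 0.61 [438. 208. 462. 226.] 321 [449.5 218. ] [17.4 24.1] 63.4
tube 0.86 [439. 209. 462. 228.] 313 [449.3 218. ] [17.4 24.7] 71.6
driver 0.66 [191. 123. 202. 187.] 360 [197. 153.] [64.  8.] 90.0
scene (array([ 1.18692592, -0.07095461,
[... 878 characters left out ...]
. ] 63.4
{'t': 1.0, 'joint_positions': array([ 1.06430449e+00,  9.10842359e-02,  1.23072051e+00, -1.53132851e-05,
        1.81981273e+00, -5.66978895e-02]), 'qd': array([-0.00015159,  0.00052431,  0.00067183, -0.00126486, -0.00012533,
       -0.00195954]), 'effort': array([ 2.61032066e-03, -4.46202672e+01, -4.06515849e+01,  7.00602704e-02,
        1.94604514e-02,  7.01374745e-06]), 'eef_pos': array([0.26087392, 0.54032097, 0.22262907]), 'tool_rot': array([ 3.67945169e-06,  2.23007770e-01,  9.74816667e-01, -1.39839346e-05]), 'wrist_force': array([-0.45803042, -0.70081937,  0.69036113]), 'moment': array([ 0.0021493 ,  0.01316591, -0.0244021 ]), 'gripper_force': 0.0, 'width': 0.087921253619959}
```

View pics/top0.png

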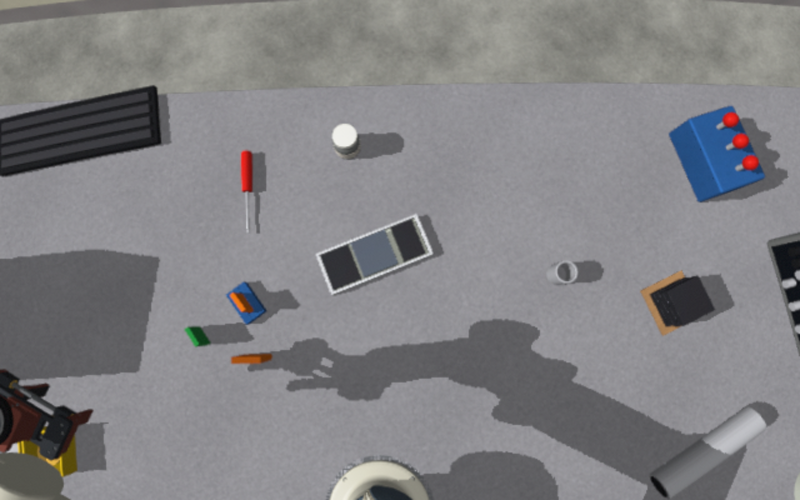

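```bash
python3 - <<'E'
from h import *
a=np.load("top0.npy")[215:300,130:250]; b=np.load("scene0.npy")[125:200,370:470]
A=cv2.resize(a,(790,560),interpolation=cv2.INTER_CUBIC)
cv2.imwrite("pics/cropt.png",A[:,:,::-1]); cv2.imwrite("pics/crops.png",cv2.resize(b,(790,592),interpolation=cv2.INTER_CUBIC)[:,:,::-1])
E
```

```text
(no output)
```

View pics/cropt.png

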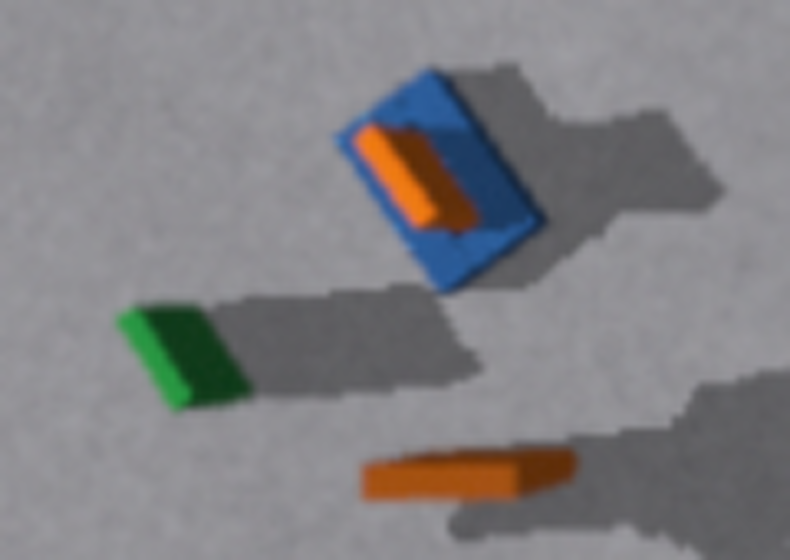

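View pics/crops.png

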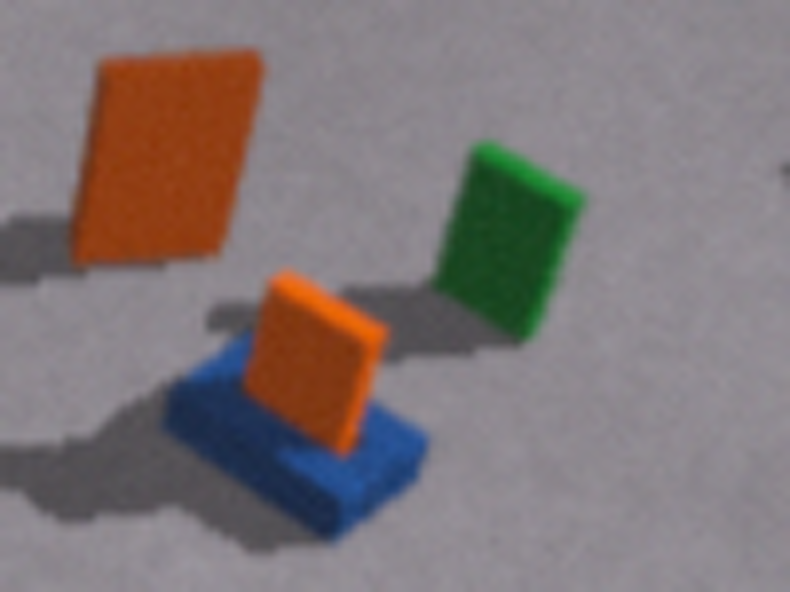

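Candidates are the orange plate in the blue stand at top (193,242) / scene (409,170), the larger orange plate at top (200,287) / scene (390,144), and the green plate at top (157,268) / scene (434,155). The crops show that the bright orange one in the blue stand is the smaller orange one, so that is the spacer. The wide joint is on the right of the middle tile, towards the cut tile at top (326,192). Next I fit the poses by rendering.

```bash
cat > fit.py <<'E'
from h import *
from scipy.optimize import minimize
SS=4
def rect(x0,x1,y0,y1,z): return np.array([[x0,y0,z],[x1,y0,z],[x1,y1,z],[x0,y1,z]],float)
def box(x0,x1,y0,y1,z0,z1): return np.r_[rect(x0,x1,y0,y1,z0),rect(x0,x1,y0,y1,z1)]
def T(P,p): 
    c,s=np.cos(p[2]),np.sin(p[2]); P=P/1000
    return np.c_[c*P[:,0]-s*P[:,1]+p[0], s*P[:,0]+c*P[:,1]+p[1], P[:,2]]
def trayL(p,side,mid=31,cs=1):
    o=np.array(p); f=lambda y0,y1:(y0,y1) if side>0 else (-y1,-y0)
    L=[(1,T(box(-48,48,-119,119,0,20),o)),(2,T(rect(-48,48,-119,119,20),o)),(3,T(rect(-40,40,*f(40,53.5),8),o)),(3,T(rect(-40,40,*f(103.5,112),8),o))]
    for a,b in(f(53.5,103.5),f(-111,-46)): L+=[(4,T(box(-40,40,a,b,20,26),o)),(5,T(rect(-40,40,a,b,26),o))]
    return L+[(6,T(box(-40,40,-40,40,20,mid),o)),(7,T(rect(-40,40,-40,40,mid),o))]
def spL(p,z0):
    return [(11,T(box(-22,22,-5,5,z0+5,z0+68),p)),(12,T(rect(-22,22,-5,5,z0+68),p))]
def standL(p): 
    return [(8,T(box(-40,40,-25,25,0,22),p)),(9,T(rect(-40,40,-25,25,22),p)),(10,T(rect(-26,26,-7,7,22),p))]
def loss(cam,im,L,roi):
    x0,y0,x1,y1=roi; lab=np.zeros(((y1-y0)*SS,(x1-x0)*SS),np.uint8)
    for l,P in L:
        q=(proj(cam,P)-[x0,y0]+.5)*SS-.5
        h=cv2.convexHull(np.round(q*16).astype(np.int32)); cv2.fillConvexPoly(lab,h,int(l),cv2.LINE_8,4)
    ls=np.unique(lab); A=np.stack([cv2.resize((lab==l).astype(np.float32),(x1-x0,y1-y0),interpolation=cv2.INTER_AREA).ravel() for l in ls],1)
    Y=im[y0:y1,x0:x1].reshape(-1,3).astype(float)
    C=np.linalg.lstsq(A,Y,rcond=None)[0]
    for _ in range(2):
        r=np.abs(Y-A@C).sum(1); w=1/np.maximum(r,15); C=np.linalg.lstsq(A*np.sqrt(w)[:,None],Y*np.sqrt(w)[:,None],rcond=None)[0]
    return np.minimum(np.abs(Y-A@C).sum(1),150).mean()
def fit(build,p0,views,st=(.004,.004,.05)):
    f=lambda p:sum(loss(c,im,build(p),roi) for c,im,roi in views)
    p0=np.array(p0,float); n=len(p0); st=np.resize(st,n)
    for k in(1,.3): 
        r=minimize(f,p0,method="Nelder-Mead",options=dict(initial_simplex=np.r_[[p0],p0+np.diag(st*k)],xatol=1e-5,fatol=1e-4,maxiter=300)); p0=r.x
    return r.x,r.fun
E
cat > m1.py <<'E'
from fit import *
t,s=np.load("top0.npy"),np.load("scene0.npy")
c=onz("top",[[298.9,202.6]],.031)[0]; d=onz("top",[[325.6,192.1]],.026)[0]; print(c,d, onz("scene",[[313.6,209.2]],.031))
v=d-c; yaw=np.arctan2(v[1],v[0])-np.pi/2  # +y of tray towards cut
V=[("top",t,(240,160,355,245)),("scene",s,(255,180,370,255))]
for vs in([V[0]],[V[1]],V): print("tray",*[np.round(a,4) for a in fit(lambda p:trayL(p,1),[c[0],c[1],yaw],vs)])
q=onz("top",[[193,242]],.072)[0]; q2=onz("scene",[[409,162]],.072)[0]; st=onz("top",[[196.4,242]],.022)[0]; print(q,q2,st)
e=onz("top",[[186,236],[196,249]],.072); y=np.arctan2(*(e[1]-e[0])[[1,0]]); print(y)
V=[("top",t,(175,217,218,268)),("scene",s,(386,153,430,198))]
for vs in([V[0]],[V[1]],V):
    print("stand+sp",*[np.round(a,4) for a in fit(lambda p:standL(p[:3])+spL(p[3:],4),[st[0],st[1],y,q[0],q[1],y],vs)])
E
python3 m1.py
```

```text
[0.54150065 0.00086319 0.031     ] [ 0.56931284 -0.07171708  0.026     ] [[0.54825555 0.00179612 0.031     ]]
tray [ 5.4290e-01  1.0000e-03 -2.7774e+00] 17.785Traceback (most recent call last):
  File "m1.py", line 6, in <module>
    for vs in([V[0]],[V[1]],V): print("tray",*[np.round(a,4) for a in fit(lambda p:trayL(p,1),[c[0],c[1],yaw],vs)])
                                                                      ~~~^^^^^^^^^^^^^^^^^^^^^^^^^^^^^^^^^^^^^^^^
  File "fit.py", line 33, in fit
    r=minimize(f,p0,method="Nelder-Mead",options=dict(initial_simplex=np.r_[[p0],p0+np.diag(st*k)],xatol=1e-5,fatol=1e-4,maxiter=300)); p0=r.x
    res = _minimize_neldermead(fun, x0, args, callback, bounds=bounds,
                               **options)
    fxr = func(xr)
    fx = function(np.copy(x), *(wrapper_args + args))
  File "fit.py", line 30, in <lambda>
    f=lambda p:sum(loss(c,im,build(p),roi) for c,im,roi in views)
               ~~~^^^^^^^^^^^^^^^^^^^^^^^^^^^^^^^^^^^^^^^^^^^^^^^
  File "fit.py", line 30, in <genexpr>
    f=lambda p:sum(loss(c,im,build(p),roi) for c,im,roi in views)
                   ~~~~^^^^^^^^^^^^^^^^^^^
  File "fit.py", line 21, in loss
    q=(proj(cam,P)-[x0,y0]+.5)*SS-.5
       ~~~~^^^^^^^
  File "h.py", line 15, in proj
    c=imaging.calibration(cam); K=np.array(c["mtx"]); Rm=R.from_rotvec(np.ravel(c["rvec"])).as_matrix()
ValueError: time passes only in moves, steps and waits
```

```bash
sed -i 's/imaging.calibration(cam)/cal(cam)/; ' h.py; sed -i '4i import functools\n@functools.lru_cache\ndef cal(c): return imaging.calibration(c)' h.py; python3 m1.py; python3 -c "
from h import *; print(monitor.observe()['t'])"
```

```text
[0.54150065 0.00086319 0.031     ] [ 0.56931284 -0.07171708  0.026     ] [[0.54825555 0.00179612 0.031     ]]
tray [ 5.4290e-01  1.0000e-03 -2.7774e+00] 17.785
tray [ 5.4460e-01  1.6000e-03 -2.7787e+00] 20.0544
tray [ 5.4330e-01  1.3000e-03 -2.7828e+00] 39.4557
[0.43943699 0.27310869 0.072     ] [0.43482671 0.27928087 0.072     ] [0.44144829 0.27998885 0.022     ]
-2.4660319907211066
stand+sp [ 0.4443  0.269  -2.4925  0.4419  0.2829 -2.4367] 50.3995
stand+sp [ 0.4543  0.2654 -2.5345  0.4405  0.2835 -2.4379] 49.8351
stand+sp [ 0.4423  0.2797 -2.5181  0.4411  0.2828 -2.4928] 107.1686
1.0
```

```bash
cat > go.py <<'E'
from h import *
def plan(x,y,z,yaw):  # tool down, tool y along object y (mod pi); uses measured pose
    s=monitor.observe(); q=s["tool_rot"]; A=R.from_quat([*q[1:],q[0]])
    best=min((A.inv()*R.from_matrix(np.array([[np.cos(w),np.sin(w),0],[np.sin(w),-np.cos(w),0],[0,0,-1]]).astype(float)) for w in(yaw,yaw+np.pi)),key=lambda r:r.magnitude())
    print("t",s["t"],"tcp",np.round(s["eef_pos"],4),"j6",round(s["joint_positions"][5],3),"F",np.round(s["wrist_force"],2),"w",round(s["width"],4),"gf",s["gripper_force"])
    print("shift mm",np.round(A.inv().apply(np.array([x,y,z])-s["eef_pos"])*1000,1),"turn",np.round(best.as_rotvec(),3))
    print("tool axes\n",np.round(A.as_matrix(),3))
E
python3 -c "
from go import *
plan(.4413,.283,.125,-2.485); plan(.4413,.283,.039,-2.485)"
```

```text
t 1.0 tcp [0.2609 0.5403 0.2226] j6 -0.057 F [-0.46 -0.7   0.69] w 0.0879 gf 0.0
shift mm [-274.4 -153.3   97.6] turn [-0.    -0.    -1.106]
tool axes
 [[-0.901  0.435  0.   ]
 [ 0.435  0.901 -0.   ]
 [-0.    -0.    -1.   ]]
t 1.0 tcp [0.2609 0.5403 0.2226] j6 -0.057 F [-0.46 -0.7   0.69] w 0.0879 gf 0.0
shift mm [-274.4 -153.3  183.6] turn [-0.    -0.    -1.106]
tool axes
 [[-0.901  0.435  0.   ]
 [ 0.435  0.901 -0.   ]
 [-0.    -0.    -1.   ]]
```

Call:
arm_command(moves=[[[-35,-20,12],[0,0,-0.14],0],[[-70,-40,24],[0,0,-0.28],0],[[-105,-60,36],[0,0,-0.42],0],[[-140,-80,48],[0,0,-0.56],0],[[-175,-98,60],[0,0,-0.7],0],[[-210,-117,72],[0,0,-0.84],0],[[-245,-137,85],[0,0,-0.98],0],[[-274.4,-153.3,97.6],[0,0,-1.106],0]])

```text
t: 1.8
eef_pos: [0.4423, 0.2812, 0.1247]
tool_rot: [0.0, -0.325, 0.946, -0.0]
wrist_force: [0.5, 0.6, 0.0]
width: 0.0877
gripper_force: 0.0
```

```bash
python3 -c "
from go import *
save('scene','s1.png',(340,100,480,205),5.6)
plan(.4413,.283,.039,-2.485)"
```

```text
t 1.85 tcp [0.4438 0.2773 0.1221] j6 -1.742 F [ 1.22 -1.64 -1.87] w 0.0877 gf 0.0
shift mm [-1.9  6.3 83.1] turn [-0.003 -0.003  0.01 ]
tool axes
 [[-0.786 -0.618 -0.001]
 [-0.618  0.786 -0.005]
 [ 0.003 -0.003 -1.   ]]
```

View pics/s1.png

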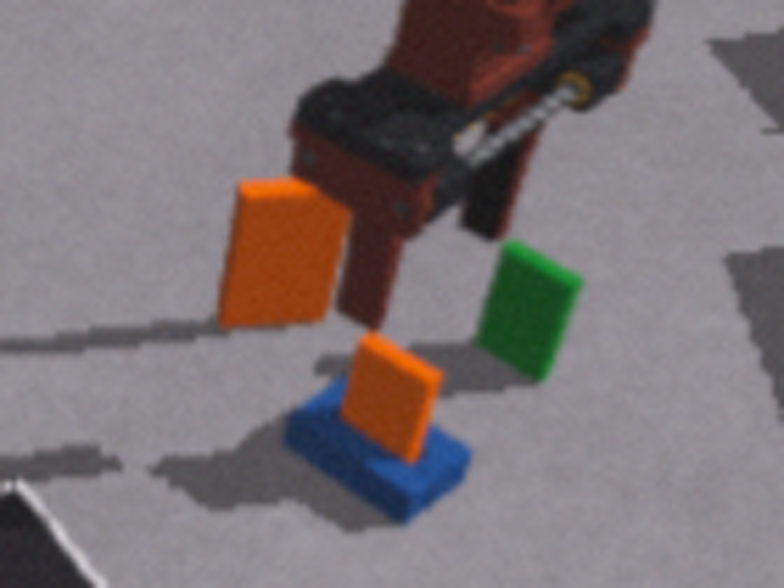

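The gripper is above the stand with its fingers on either side of the spacer (crop (400,390)), and the green and large orange plates are clear. Now I descend.

Call:
arm_command(moves=[[[0,0,0],[0,0,0],0],[[0,0,15],[0,0,0],0],[[0,0,30],[0,0,0],0],[[0,0,45],[0,0,0],0],[[0,0,60],[0,0,0],0],[[0,0,75],[0,0,0],0],[[0,0,86],[0,0,0],0],[[0,0,86],[0,0,0],0]])

```text
t: 2.65
eef_pos: [0.4401, 0.2825, 0.0365]
tool_rot: [-0.002, -0.322, 0.947, -0.0]
wrist_force: [-0.5, -0.2, -1.3]
width: 0.0881
gripper_force: 0.0
```

Call:
arm_command(moves=[[[0,0,0],[0,0,0],0],[[0,0,0],[0,0,0],180],[[0,0,0],[0,0,0],200],[[0,0,0],[0,0,0],215],[[0,0,0],[0,0,0],220],[[0,0,0],[0,0,0],255],[[0,0,0],[0,0,0],255],[[0,0,0],[0,0,0],255]])

```text
t: 3.45
eef_pos: [0.4413, 0.283, 0.039]
tool_rot: [-0.0, -0.322, 0.947, 0.0]
wrist_force: [-0.1, -0.1, 0.9]
width: 0.0353
gripper_force: 0.0
```

Call:
arm_command(moves=[[[0,0,0],[0,0,0],255],[[0,0,0],[0,0,0],255],[[0,0,0],[0,0,0],255],[[0,0,0],[0,0,0],255],[[0,0,0],[0,0,0],255],[[0,0,0],[0,0,0],255],[[0,0,0],[0,0,0],255],[[0,0,0],[0,0,0],255]])

```text
t: 4.25
eef_pos: [0.4413, 0.283, 0.039]
tool_rot: [-0.0, -0.322, 0.947, -0.0]
wrist_force: [0.6, -0.9, -0.6]
width: 0.0096
gripper_force: 30.0
```

Call:
arm_command(moves=[[[0,0,-8],[0,0,0],255],[[0,0,-20],[0,0,0],255],[[0,0,-32],[0,0,0],255],[[0,0,-44],[0,0,0],255],[[0,0,-56],[0,0,0],255],[[0,0,-61],[0,0,0],255],[[0,0,-61],[0,0,0],255],[[0,0,-61],[0,0,0],255]])

```text
t: 5.05
eef_pos: [0.4412, 0.2829, 0.0997]
tool_rot: [-0.0, -0.322, 0.947, -0.0]
wrist_force: [-0.1, -0.0, -0.5]
width: 0.01
gripper_force: 30.0
```

```bash
python3 -c "
from go import *
plan(.5597,-.0425,.100,-2.7828)"
```

```text
t 5.05 tcp [0.4412 0.2829 0.0997] j6 -1.722 F [-0.14 -0.03 -0.5 ] w 0.01 gf 29.99973088502884
shift mm [ 1.046e+02 -3.301e+02 -3.000e-01] turn [ 0.    -0.     0.297]
tool axes
 [[-0.792 -0.61  -0.   ]
 [-0.61   0.792 -0.   ]
 [ 0.     0.    -1.   ]]
```

Call:
arm_command(moves=[[[7,-22,0],[0,0,0.02],255],[[15,-50,0],[0,0,0.05],255],[[26,-82,0],[0,0,0.08],255],[[37,-116,0],[0,0,0.11],255],[[48,-150,0],[0,0,0.14],255],[[59,-184,0],[0,0,0.17],255],[[69,-216,0],[0,0,0.2],255],[[78,-246,0],[0,0,0.23],255]])

```text
t: 5.85
eef_pos: [0.5295, 0.0389, 0.0991]
tool_rot: [-0.001, -0.211, 0.978, 0.0]
wrist_force: [0.4, 0.4, -0.1]
width: 0.0101
gripper_force: 30.0
```

```bash
python3 - <<'E'
from go import *
# commanded pose = (.4413,.283,.100,yaw -2.485) + shift(78,-246,0), turn .23 -> remaining in new tool axes
w=-2.485; A=R.from_matrix([[np.cos(w),np.sin(w),0],[np.sin(w),-np.cos(w),0],[0,0,-1]]); p=np.array([.4413,.283,.1])+A.apply([.078,-.246,0])
A2=A*R.from_rotvec([0,0,.23]); print(p,A2.inv().apply(np.array([.5597,-.0425,.1])-p)*1000)
E
```

```text
[0.52968171 0.04053624 0.1       ] [  7.02992866 -88.01531418   0.        ]
```

Call:
arm_command(moves=[[[2,-25,0],[0,0,0.02],255],[[4,-48,0],[0,0,0.04],255],[[6,-68,0],[0,0,0.06],255],[[7,-82,0],[0,0,0.07],255],[[7,-88,4],[0,0,0.068],255],[[7,-88,8],[0,0,0.068],255],[[7,-88,10],[0,0,0.068],255],[[7,-88,10],[0,0,0.068],255]])

```text
t: 6.65
eef_pos: [0.5591, -0.0416, 0.0893]
tool_rot: [-0.001, -0.179, 0.984, 0.0]
wrist_force: [0.4, 0.6, -0.9]
width: 0.0094
gripper_force: 30.0
```

```bash
python3 - <<'E'
from go import *
save('scene','s2.png',(220,130,380,250),5); im=save('top','t2.png',(250,140,360,240),7)
plan(.5597,-.0425,.09,-2.7828)
E
```

```text
t 6.75 tcp [ 0.5595 -0.0418  0.09  ] j6 -2.065 F [ 0.55 -0.85 -0.56] w 0.01 gf 29.999719262123108
shift mm [ 0.  -0.7  0. ] turn [ 0. -0.  0.]
tool axes
 [[-0.936 -0.352 -0.   ]
 [-0.352  0.936  0.   ]
 [ 0.     0.    -1.   ]]
```

View pics/s2.png

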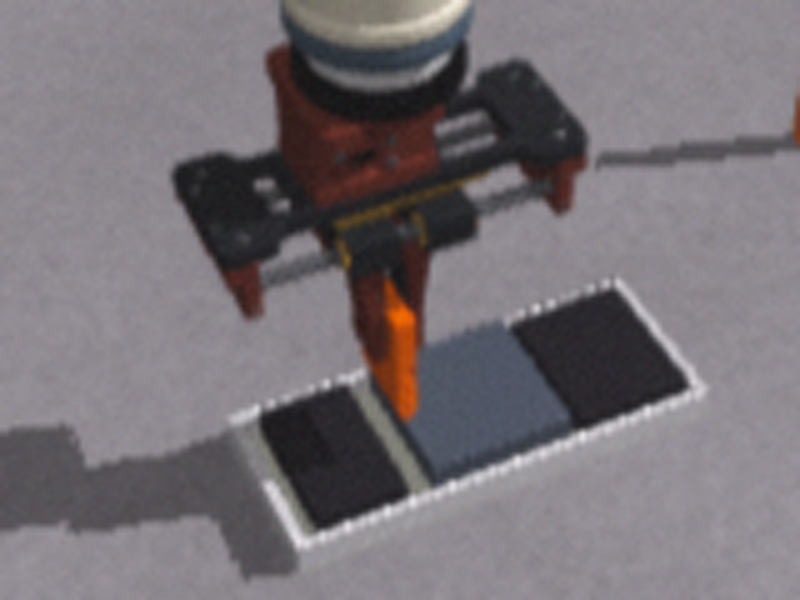

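The spacer hangs just over the wide joint (crop (400,400), joint at (385,430)). To cancel the camera bias, I compare its fitted position with the known TCP.

```bash
cat > m2.py <<'E'
from fit import *
import sys
s=monitor.observe(); ze=s["eef_pos"][2]; yaw=-2.7828
for cam,roi in(("scene",(280,170,320,225)),("top",(290,170,345,230))):
    im=imaging.grab_frame(cam).astype(float); Ims=im
    o=np.clip((im[...,0]-im[...,2]-60)/110,0,1); o[(im[...,0]<1.7*im[...,1])]=0
    x0,y0,x1,y1=roi; o=o[y0:y1,x0:x1]; print(cam,"orange px",o.sum(), np.round(np.argwhere(o>.5).min(0)[::-1]+[x0,y0]) if o.max()>.5 else "", np.argwhere(o>.5).max(0)[::-1]+[x0,y0] if o.max()>.5 else "")
    if o.sum()<20: continue
    def m(P):
        q=(proj(cam,P)-[x0,y0]+.5)*8-.5; l=np.zeros(((y1-y0)*8,(x1-x0)*8),np.float32)
        cv2.fillConvexPoly(l,cv2.convexHull(np.round(q*16).astype(np.int32)),1.,cv2.LINE_8,4); return cv2.resize(l,(x1-x0,y1-y0),interpolation=cv2.INTER_AREA)
    def f(p):
        z=(ze*1000-35)+p[2]*1000; q=[p[0],p[1],yaw]
        full=m(T(np.r_[box(-22,22,-5,5,z+5,z+68),box(-22,22,-3,3,z,z+1)],q)); low=m(T(np.r_[box(-22,22,-5,5,z+5,z+30),box(-22,22,-3,3,z,z+1)],q))
        return np.maximum(o-full,0).sum()+np.maximum(low-o,0).sum()
    p0=np.r_[s["eef_pos"][:2],0]; print(f(p0))
    for fz in(0,1):
        g=(lambda p:f(np.r_[p,0])) if not fz else f
        a=p0[:2] if not fz else p0
        r=minimize(g,a,method="Nelder-Mead",options=dict(initial_simplex=np.r_[[a],a+np.eye(len(a))*.004]))
        d=r.x[:2]-p0[:2]; c,sn=np.cos(yaw),np.sin(yaw)
        print("offset world mm",np.round((r.x-a)*1000,1),"in tray xy",np.round([(c*d[0]+sn*d[1])*1e3,(-sn*d[0]+c*d[1])*1e3],1),"loss",r.fun)
E
python3 m2.py
```

```text
scene orange px 98.61818181818182 [297 187] [302 212]
87.85085227272727
offset world mm [-2.3  3. ] in tray xy [ 1.  -3.6] loss 76.25852272727273
offset world mm [-1.3  3.9 -1.4] in tray xy [-0.1 -4.1] loss 76.36789772727273
top orange px 1.4545454545454546
```

```bash
sed -i 's|o=np.clip.*|o=np.clip((im[...,1]-im[...,2]-25)/25,0,1); o[im[...,0]<1.3*im[...,1]]=0|' m2.py; python3 m2.py; python3 - <<'E'
from h import *
im=cv2.imread("pics/s2.png"); print(cv2.resize(im,(160,120),interpolation=cv2.INTER_AREA)[54:88:2,70:90:1,::-1][:, ::2].tolist()[4:14:2])
E
```

```text
scene orange px 103.56 [297 187] [302 212]
91.068125
offset world mm [-3.   3.2] in tray xy [ 1.7 -4.1] loss 77.405
offset world mm [-1.5  4.4 -1.6] in tray xy [-0.1 -4.6] loss 77.51875000000001
top orange px 2.7600000000000002 [318 198] [319 198]
[[[96, 83, 84], [54, 31, 29], [77, 41, 36], [93, 46, 35], [202, 84, 11], [229, 100, 9], [143, 61, 26], [101, 77, 77], [140, 135, 142], [146, 141, 148]], [[121, 113, 118], [53, 33, 31], [63, 34, 32], [65, 35, 31], [124, 52, 19], [182, 74, 14], [166, 68, 14], [102, 75, 75], [140, 136, 142], [137, 133, 141]], [[136, 132, 138], [120, 90, 82], [59, 31, 30], [66, 36, 31], [121, 52, 18], [176, 71, 10], [169, 73, 28], [84, 82, 91], [80, 87, 101], [80, 85, 100]], [[167, 162, 170], [180, 174, 181], [98, 64, 50], [118, 49, 19], [125, 53, 16], [177, 73, 15], [149, 68, 32], [82, 85, 97], [80, 85, 100], [80, 86, 100]], [[93, 92, 93], [125, 123, 120], [82, 83, 83], [67, 46, 42], [120, 51, 22], [183, 74, 15], [187, 79, 19], [89, 85, 95], [77, 85, 100], [83, 88, 102]]]
```

```bash
python3 - <<'E'
from fit import *
s=monitor.observe(); e=s["eef_pos"]; print(e)
for z in(e[2]*1000-35,e[2]*1000+33): print(z,np.round(proj("scene",T(rect(-22,22,-5,5,z),[e[0],e[1],-2.7828])),1).tolist())
print("tip",proj("scene",e))
print("tray tops",np.round(proj("scene",T(rect(-40,40,-40,40,31),[.5433,.0013,-2.7828])),1).tolist())
im=imaging.grab_frame("scene")[165:225,275:325].astype(int)
big=cv2.resize(im.astype(np.uint8),None,fx=12,fy=12,interpolation=cv2.INTER_NEAREST)[:,:,::-1].copy()
for z,c in((e[2]*1000-35,(0,255,0)),(e[2]*1000+33,(255,255,0))):
    q=(proj("scene",T(rect(-22,22,-5,5,z),[e[0],e[1],-2.7828]))-[275,165]+.5)*12; cv2.polylines(big,[q.astype(np.int32)],True,c,1)
for P in(rect(-40,40,-40,40,31),rect(-40,40,53.5,103.5,26)):
    q=(proj("scene",T(P,[.5433,.0013,-2.7828]))-[275,165]+.5)*12; cv2.polylines(big,[q.astype(np.int32)],True,(255,0,255),1)
cv2.imwrite("pics/ov.png",big[:590])
E
```

```text
[ 0.55971994 -0.04224891  0.09034862]
55.34861665311385 [[302.3, 212.6], [295.0, 201.0], [291.5, 202.3], [298.7, 213.9]]
123.34861665311385 [[302.0, 193.7], [294.3, 182.0], [290.5, 183.3], [298.1, 195.0]]
tip [[296.50953597 197.87235697]]
tray tops [[334.0, 213.1], [319.9, 193.2], [293.0, 202.6], [306.1, 223.6]]
```

View pics/ov.png

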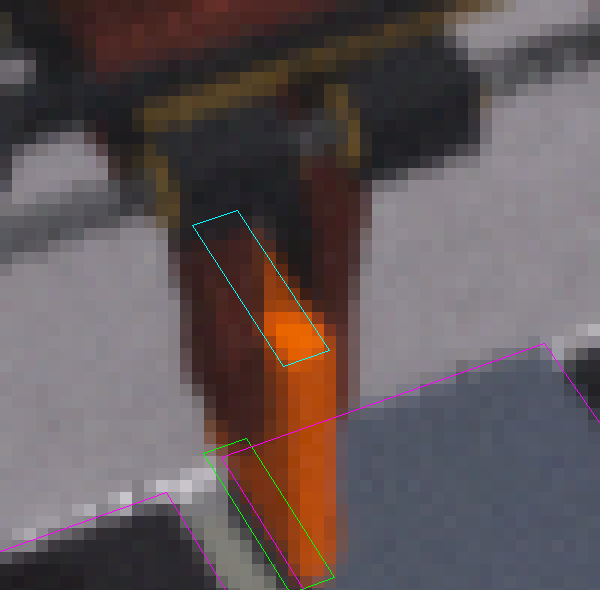

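```bash
sed -i 's|o=np.clip.*|o=np.clip((im[...,1]-im[...,2]-12)/14,0,1); o[im[...,0]<1.6*im[...,1]]=0|; s/,("top".*)):$/,):/' m2.py; python3 m2.py; python3 - <<'E'
from fit import *
s=np.load("scene0.npy");t=np.load("top0.npy")
for yaw in(-2.774,-2.779,-2.784,-2.79):
  for n,im,roi in(("top",t,(240,160,355,245)),("scene",s,(255,180,370,255))):
    print(yaw,n,*[np.round(a,4) for a in fit(lambda p:trayL([p[0],p[1],yaw],1),[.5435,.0012],[(n,im,roi)],(.003,.003))])
E
```

```text
scene orange px 147.2142857142857 [293 186] [302 213]
68.60267857142857
offset world mm [-1.1  1.9] in tray xy [ 0.4 -2.1] loss 49.16517857142857
offset world mm [0.1 1.8 0.9] in tray xy [-0.7 -1.7] loss 49.04017857142857
-2.774 top [0.5428 0.001 ] 18.0552
-2.774 scene [0.5449 0.0011] 20.2253
-2.779 top [0.5429 0.001 ] 17.8745
-2.779 scene [0.5447 0.0016] 20.0603
-2.784 top [0.5426 0.001 ] 17.9593
-2.784 scene [0.5452 0.0016] 20.144
-2.79 top [0.5425 0.001 ] 18.4209
-2.79 scene [0.5444 0.0014] 20.327
```

Call:
arm_command(moves=[[[0,-1.3,5],[0,0,0],255],[[0,-1.3,12],[0,0,0],255],[[0,-1.3,18],[0,0,0],255],[[0,-1.3,22],[0,0,0],255],[[0,-1.3,25],[0,0,0],255],[[0,-1.3,28],[0,0,0],255],[[0,-1.3,30],[0,0,0],255],[[0,-1.3,30],[0,0,0],255]])

```text
t: 7.85
eef_pos: [0.5599, -0.0437, 0.0597]
tool_rot: [-0.0, -0.178, 0.984, 0.0]
wrist_force: [-0.4, -0.1, 0.1]
width: 0.0099
gripper_force: 30.0
```

Call:
arm_command(moves=[[[0,0,1],[0,0,0],255],[[0,0,2],[0,0,0],255],[[0,0,3],[0,0,0],255],[[0,0,4],[0,0,0],255],[[0,0,5],[0,0,0],255],[[0,0,6],[0,0,0],255],[[0,0,7],[0,0,0],255],[[0,0,7],[0,0,0],255]])

```text
t: 8.65
eef_pos: [0.56, -0.0437, 0.0528]
tool_rot: [-0.0, -0.178, 0.984, 0.0]
wrist_force: [1.0, 0.5, -1.4]
width: 0.0098
gripper_force: 30.0
```

Call:
arm_command(moves=[[[0,0,1],[0,0,0],255],[[0,0,2],[0,0,0],255],[[0,0,3],[0,0,0],255],[[0,0,4],[0,0,0],255],[[0,0,5],[0,0,0],255],[[0,0,6],[0,0,0],255],[[0,0,7],[0,0,0],255],[[0,0,8],[0,0,0],255]])

```text
t: 9.45
eef_pos: [0.5601, -0.0438, 0.0449]
tool_rot: [-0.0, -0.178, 0.984, -0.0]
wrist_force: [-0.4, 0.2, -0.6]
width: 0.0097
gripper_force: 30.0
```

Call:
arm_command(moves=[[[0,0,0.3],[0,0,0],255],[[0,0,0.6],[0,0,0],255],[[0,0,0.9],[0,0,0],255],[[0,0,1.2],[0,0,0],255],[[0,0,1.5],[0,0,0],255],[[0,0,1.8],[0,0,0],255],[[0,0,1.8],[0,0,0],255],[[0,0,1.8],[0,0,0],255]])

```text
t: 10.25
eef_pos: [0.5601, -0.0438, 0.0432]
tool_rot: [-0.0, -0.178, 0.984, 0.0]
wrist_force: [0.4, 0.7, 0.2]
width: 0.0102
gripper_force: 30.0
```

Call:
arm_command(moves=[[[0,0,0.3],[0,0,0],255],[[0,0,0.5],[0,0,0],255],[[0,0,0.7],[0,0,0],255],[[0,0,0.9],[0,0,0],255],[[0,0,1.1],[0,0,0],255],[[0,0,1.2],[0,0,0],255],[[0,0,1.2],[0,0,0],255],[[0,0,1.2],[0,0,0],255]])

```text
t: 11.05
eef_pos: [0.5602, -0.0438, 0.043]
tool_rot: [0.0, -0.178, 0.984, -0.0]
wrist_force: [-2.6, -0.0, 5.4]
width: 0.01
gripper_force: 30.0
```

Call:
arm_command(moves=[[[0,0,0],[0,0,0],120],[[0,0,0],[0,0,0],120],[[0,0,0],[0,0,0],120],[[0,0,0],[0,0,0],120],[[0,0,0],[0,0,0],120],[[0,0,-5],[0,0,0],120],[[0,0,-15],[0,0,0],120],[[0,0,-30],[0,0,0],120]])

```text
t: 11.85
eef_pos: [0.5597, -0.0437, 0.0725]
tool_rot: [-0.001, -0.178, 0.984, 0.0]
wrist_force: [-0.5, -0.9, -0.9]
width: 0.0465
gripper_force: 0.0
```

Call:
arm_command(moves=[[[0,0,-20],[0,0,0],255],[[0,5,-40],[0,0,0],255],[[0,30,-40],[0,0,0],255],[[0,60,-40],[0,0,0],255],[[0,90,-40],[0,0,0],255],[[0,120,-40],[0,0,0],255],[[0,150,-40],[0,0,0],255],[[0,170,-40],[0,0,0],255]])

```text
t: 12.65
eef_pos: [0.5002, 0.1172, 0.114]
tool_rot: [0.001, -0.179, 0.984, 0.0]
wrist_force: [-0.1, -0.1, 0.2]
width: 0.0004
gripper_force: 0.0
```

```bash
python3 - <<'E'
from go import *
a=save('scene','s3.png',(220,130,380,250),5)
np.save("scene3.npy",a); np.save("top3.npy",imaging.grab_frame("top"))
plan(.5435,.001,.06,-2.78)
E
```

```text
t 12.75 tcp [0.5003 0.1175 0.1139] j6 -1.768 F [ 0.03  0.2  -0.73] w 0.0004 gf 0.0
shift mm [   0.9 -124.3   53.9] turn [ 0.     0.002 -0.   ]
tool axes
 [[-0.935 -0.353  0.002]
 [-0.353  0.935  0.001]
 [-0.002  0.    -1.   ]]
```

View pics/s3.png

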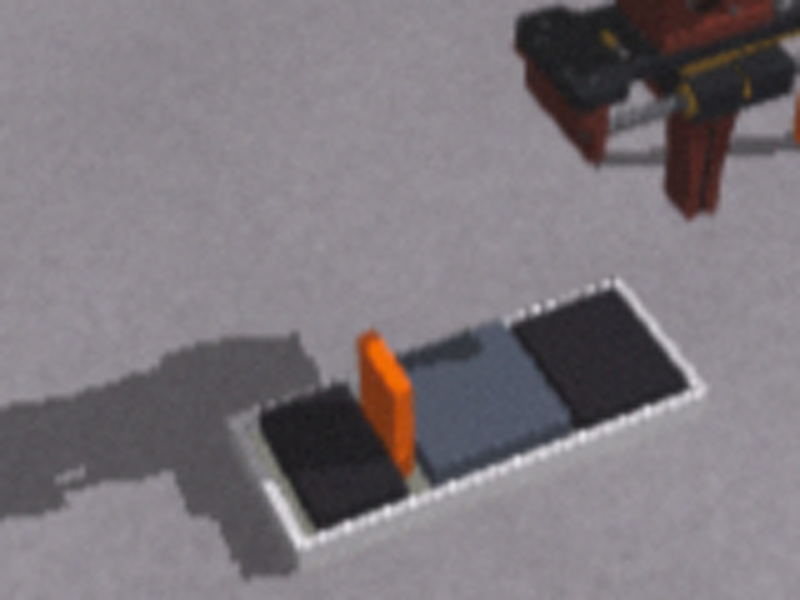

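The spacer stands upright in the wide joint (crop (388,405)), and the tile is still proud. I check how far along the joint it sits.

```bash
python3 - <<'E'
from fit import *
s=np.load("scene3.npy");t=np.load("top3.npy")
for n,im,roi,tr in(("scene",s,(255,180,345,255),[.5447,.0016,-2.78]),("top",t,(240,160,355,245),[.5429,.0010,-2.78])):
    c,sn=np.cos(tr[2]),np.sin(tr[2])
    b=lambda p:trayL(tr,1)+spL([tr[0]+c*p[0]-sn*p[1],tr[1]+sn*p[0]+c*p[1],tr[2]+p[2]],8)
    print(n,*[np.round(a,4) for a in fit(b,[0,.04675,0],[(n,im,roi)],(.004,.002,.03))])
E
```

```text
scene [0.0007 0.0468 0.015 ] 34.752
top [-0.001   0.0474 -0.0075] 55.7144
```

Call:
arm_command(moves=[[[0,-20,0],[0,0,0],255],[[0,-45,0],[0,0,0],255],[[0,-70,0],[0,0,0],255],[[0,-95,5],[0,0,0],255],[[0,-115,15],[0,0,0],255],[[0,-123,30],[0,0,0],255],[[0,-123,45],[0,0,0],255],[[0,-123,55],[0,0,0],255]])

```text
t: 13.55
eef_pos: [0.5428, 0.0005, 0.0551]
tool_rot: [-0.001, -0.178, 0.984, 0.0]
wrist_force: [-0.6, 0.4, 0.4]
width: 0.001
gripper_force: 0.0
```

Call:
arm_command(moves=[[[0,0,6],[0,0,0],255],[[0,0,12],[0,0,0],255],[[0,0,17],[0,0,0],255],[[0,0,20],[0,0,0],255],[[0,0,22],[0,0,0],255],[[0,0,23],[0,0,0],255],[[0,0,23],[0,0,0],255],[[0,0,23],[0,0,0],255]])

```text
t: 14.35
eef_pos: [0.5438, 0.0002, 0.0343]
tool_rot: [0.0, -0.178, 0.984, -0.0]
wrist_force: [-0.3, -1.1, -0.1]
width: 0.0004
gripper_force: 0.0
```

Call:
arm_command(moves=[[[0,0,1],[0,0,0],255],[[0,0,2],[0,0,0],255],[[0,0,3],[0,0,0],255],[[0,0,4],[0,0,0],255],[[0,0,4.5],[0,0,0],255],[[0,0,5],[0,0,0],255],[[0,0,5],[0,0,0],255],[[0,0,5],[0,0,0],255]])

```text
t: 15.15
eef_pos: [0.5437, 0.0002, 0.0299]
tool_rot: [0.0, -0.178, 0.984, -0.0]
wrist_force: [-2.9, -0.2, 5.5]
width: 0.0003
gripper_force: 3.0
```

Call:
arm_command(moves=[[[0,0,0.8],[0,0,0],255],[[0,0,1.6],[0,0,0],255],[[0,0,2.4],[0,0,0],255],[[0,0,3.2],[0,0,0],255],[[0,0,4],[0,0,0],255],[[0,0,4.6],[0,0,0],255],[[0,0,5],[0,0,0],255],[[0,0,5],[0,0,0],255]])

```text
t: 15.95
eef_pos: [0.5438, 0.0002, 0.0263]
tool_rot: [0.0, -0.178, 0.984, -0.0]
wrist_force: [-5.7, 1.2, 12.7]
width: 0.0002
gripper_force: 6.5
```

Call:
arm_command(moves=[[[0,0,0.3],[0,0,0],255],[[0,0,0.6],[0,0,0],255],[[0,0,0.9],[0,0,0],255],[[0,0,1.2],[0,0,0],255],[[0,0,1.2],[0,0,0],255],[[0,0,1.2],[0,0,0],255],[[0,0,1.2],[0,0,0],255],[[0,0,1.2],[0,0,0],255]])

```text
t: 16.75
eef_pos: [0.5438, 0.0002, 0.0262]
tool_rot: [0.001, -0.178, 0.984, -0.0]
wrist_force: [-9.2, -0.6, 18.3]
width: 0.0005
gripper_force: 9.3
```

Call:
arm_command(moves=[[[0,0,0.2],[0,0,0],255],[[0,0,0.4],[0,0,0],255],[[0,0,0.6],[0,0,0],255],[[0,0,0.6],[0,0,0],255],[[0,0,0.6],[0,0,0],255],[[0,0,0.6],[0,0,0],255],[[0,0,0.6],[0,0,0],255],[[0,0,0.6],[0,0,0],255]])

```text
t: 17.55
eef_pos: [0.5438, 0.0002, 0.0262]
tool_rot: [0.001, -0.178, 0.984, -0.0]
wrist_force: [-11.7, 0.3, 20.9]
width: 0.0004
gripper_force: 10.8
```

```bash
python3 - <<'E'
from go import *
save('scene','s4.png',(220,130,380,250),5); s=monitor.observe(); print(s["t"],s["eef_pos"],s["wrist_force"],s["qd"].round(4))
E
```

```text
17.6 [5.43810158e-01 2.31119554e-04 2.61955341e-02] [-10.97468192  -0.35014448  20.95955073] [ 0.0002  0.0002 -0.0004  0.0007 -0.0006 -0.001 ]
```

View pics/s4.png

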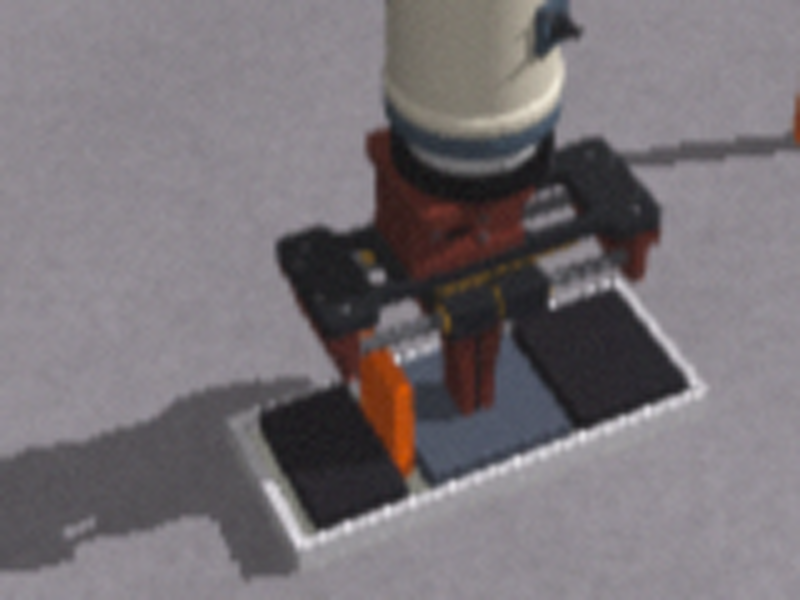

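The tile is level with its neighbours (crop (490,420)): it is on its stop at 26 mm under about 21 N. The spacer is still upright in the joint, so I hand the job in.

```bash
python3 -c "
from h import *
print(manip.job_done())"
```

```text
the job is handed in; nothing more can be done
None
```

The job is handed in: the spacer stands upright on the tray floor, about midway along the wide joint, and the middle tile is held flush on its stop at about 21 N; the hand-in gave no verdict.

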